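# Plug the open tubes in the tool store

### The arm

A 6-joint arm with a two-finger parallel gripper is mounted at the origin on the work surface. World frame = base frame: x ahead of the robot, y to its left, z up, the work surface at z = 0. Lengths are in m, angles in degrees, forces in N, time in s.
With the tool pointing down it reaches from about 0.375 to 0.9 m from the base axis. Payload 3.1 kg.
Tool frame: the origin (TCP) lies at the very end of the fingers, on their centre line; the grasp point (between the pads) lies 19 mm behind it; z points along the fingers, y is the direction in which the jaws open and shut (so a half turn about z gives the same grasp; the last joint's range is limited). The gripper opens to 87 mm and grips with 3 to 60 N. Pads are 19 mm wide; open, the fingers measure 117 mm over their backs; the gripper's body (75 mm by 190 mm) begins 51 mm behind the grasp point.
Start: joints at [57.496, 30.224, 82.088, -0, 67.689, -10.227], TCP at [0.237, 0.578, 0.191] pointing down, gripper open.
Joint ranges: [-176.69, 176.69], [-43.24, 126.21], [12.49, 139.97], [-82, 262], [0, 151.66], [-163.58, 163.58]. Speed limits (degrees/s): [159.86, 159.86, 180, 180, 180, 180].

### API

Orientations are given as a 3x3 rotation matrix whose columns are the frame's x, y, z axes.
In Python, from rig import read_state, capture, hand_in gives the robot as it stands. The module is installed in compiled form; this text tells all that it offers.
- The arm moves only by the tool move_arm, never from a script. Its arguments are lists of equal length, an entry for each row: "linear": the shift along the tool's x, y, z in cm, a list of three; "angular": the turn, a rotation vector about the tool's x, y, z in rad, a list of three; "fingers": the gripper command: -1 is fully open, 1 is shut, values between are in proportion. In form: {"linear": [[tx, ty, tz], ...], "angular": [[wx, wy, wz], ...], "fingers": [fingers, ...]}. A call has 1 to 12 rows; each row is the pose to reach, as a shift and turn from the pose measured when the call began, along the tool's axes at that moment; what a row does not reach only later rows make up. A row lasts 1/12 s, in which the tool goes at most 41.7 mm and 7.16 degrees, less where a joint would pass 70% of its speed; a pose out of reach is approached as far as the arm can. A call with a gripper value outside its range is refused whole. The fingers move at their own pace and stop on an object; the grip force is fixed at half the most. Time passes only in rows, so rows that repeat a pose let the fingers close. It gives the time, the measured TCP pose, the force and the opening at its end, in the units of the state.
- read_state(): the state, without advancing time (a new reading comes with each control period).
- capture(name): name is "scene" or "top" or "wrist"; returns a dict with "color" (400x640x3 uint8, red, green, blue), "fx", "fy", "cx", "cy" (pixels), "view" (4x4, takes a point from world to camera coordinates); the wrist camera has in their place "hand_eye" (4x4, takes a point from camera to tool coordinates, whose origin is the TCP and whose axes are the flange's). Camera axes: x right, y down, z forward; pixel columns grow to the right and rows downward; lengths in m; the calibration is good to about 2 mm. A picture is of the moment at which its call begins: read the wrist's pose just before it. There is no depth.
- hand_in(): hands the job in, once; it reports no verdict.
The state is a dict: "time_s": time; "joint_positions": joint angles; "qvel": joint speeds; "tau": joint torques, N m; "position": TCP position; "tcp_rot": TCP orientation; "force": force on the tool from outside, world axes, zero at the start; "moment": the same for the moment, N m; "opening": opening from 0.0 (shut) to 1.0 (fully open).
Only numpy, scipy, OpenCV 4.12 (cv2) and the standard library are available. Lean on these libraries where they do the work, as an engineer would, in place of code of your own. Each camera call takes 0.05 s, during which the arm holds its last target. There are 200 camera calls.

### The job

Two steel tubes on the bench still stand open. Close each with the grey end plug that fits its bore, the larger plug in the larger tube and the smaller of the two fitting plugs in the smaller tube, pushed fully home so that the flange rests on the rim; the smallest plug, loose on the bench, is a spare that fits neither.

Things in the scene. Friction and masses are not known exactly. Their poses are not given: they have to be found in the camera images.
- plug_large_knob (a point): Loose grey plastic plug, the larger of the two needed, upright on the bench, 86 mm tall, about 150 g: stem 54 mm wide, 30 mm long, its lowest 18 mm tapering to a 36 mm nose; flange 76 mm wide, 6 mm thick; on top a round grip knob 30 mm wide, 50 mm tall. Point: knob's centre, 31 mm above the flange's underside, 25 mm above its top, 61 mm above the nose; z up the axis. Spare plug nearby: flange 48 mm.
- plug_small_knob (a point): Loose grey plastic plug, the smaller of the two needed, upright on the bench, 86 mm tall, about 110 g: stem 42 mm wide, 30 mm long, its lowest 18 mm tapering to a 28 mm nose; flange 64 mm wide, 6 mm thick; on top a round grip knob 30 mm wide, 50 mm tall. Point: knob's centre, 31 mm above the flange's underside, 25 mm above its top, 61 mm above the nose; z up the axis. Spare plug nearby: flange 48 mm.
- tube_large_mouth (a point): Larger of the two open steel tubes, upright, fixed, on an 84 mm square foot plate; outside 64 mm, bore 58 mm, rim 80 mm above the bench, bore 66 mm deep. Takes the plug with the 76 mm flange. Point: centre of the open mouth, level with the rim; z up. Plug home: knob's centre 31 mm above this point. A third, middle-sized tube is already closed.
- tube_small_mouth (a point): Smaller of the two open steel tubes, upright, fixed, on an 84 mm square foot plate; outside 52 mm, bore 46 mm, rim 80 mm above the bench, bore 66 mm deep. Takes the plug with the 64 mm flange. Point: centre of the open mouth, level with the rim; z up. Plug home: knob's centre 31 mm above this point. A third, middle-sized tube is already closed.
Not all that is in view belongs to the job. Leave any purple look-alike of the part that bears plug_small_knob alone.

How it is judged (in metres and radians):
At the end, for the whole second after the job is handed in: Each of the two plugs stands in its own tube, flange on the rim (height within 8 mm, centred within 12 mm, upright within 10 degrees), and at rest (horizontal distance between plug_large_knob and tube_large_mouth below 0.012 m and z of plug_large_knob in the frame of tube_large_mouth between 0.023 and 0.039 m and angle between each of plug_large_knob, plug_small_knob's own z axis and vertical below 0.175 rad and linear speed of each of plug_large, plug_small below 0.03 m/s and horizontal distance between plug_small_knob and tube_small_mouth below 0.012 m and z of plug_small_knob in the frame of tube_small_mouth between 0.023 and 0.039 m); the robot touches nothing.
It also fails if it takes over 69 s, if anything falls off the work surface, if the arm or the gripper's body presses on something with over 40 N, if the wrist force passes 120 N, or if a joint passes its speed limit or range.

## Working session

There is one attempt and no reset: what is moved stays moved. The work goes in short steps, Python scripts to look and compute and a tool call to move; the robot and the scene stay as the last step left them, time stands still between calls to the robot, and variables do not carry over. Pictures are saved under pics/ and viewed, about 8 in all and at most 12, crops included, and the job is handed in when it is done.

Besides the shell and the picture viewer there is one more tool, called after ">>>" as a command line: name --argument value ..., lists and objects as JSON in quotes. move_arm: Moves the arm, as the interface text tells. Its arguments: {"type":"object","properties":{"linear":{"type":"array"},"angular":{"type":"array"},"fingers":{"type":"array"}},"required":["linear","angular","fingers"]}

```bash
mkdir -p pics
cat > h.py <<'E'
import numpy as np, cv2
from rig import read_state, capture, hand_in
def save(n,im): cv2.imwrite(f'pics/{n}.png',cv2.cvtColor(im,cv2.COLOR_RGB2BGR))
def ray(c,u,v,z,st=None):
    d=np.array([(u-c['cx'])/c['fx'],(v-c['cy'])/c['fy'],1.])
    if 'view' in c: M=np.linalg.inv(c['view'])
    else:
        T=np.eye(4);T[:3,:3]=np.array(st['tcp_rot']);T[:3,3]=st['position'];M=T@c['hand_eye']
    o=M[:3,3];w=M[:3,:3]@d
    return o+w*(z-o[2])/w[2]
def proj(c,p,st=None):
    if 'view' in c: V=c['view']
    else:
        T=np.eye(4);T[:3,:3]=np.array(st['tcp_rot']);T[:3,3]=st['position'];V=np.linalg.inv(T@c['hand_eye'])
    q=V@np.append(p,1); return np.array([c['fx']*q[0]/q[2]+c['cx'],c['fy']*q[1]/q[2]+c['cy']])
E
python3 - <<'E'
from h import *
s=read_state();print(s)
for n in('top','scene'):
    c=capture(n);save(n+'0',c['color']);print(n,c['fx'],np.linalg.inv(c['view']).round(3).tolist())
E
```

```text
{'time_s': 0.0, 'joint_positions': array([ 5.74975324e+01,  3.02771347e+01,  8.21554669e+01, -1.14957082e-03,
        6.76883172e+01, -1.02276359e+01]), 'qvel': array([-0.01801958, -0.05946257,  0.05831675,  0.05486847, -0.04357624,
       -0.00443516]), 'tau': array([-3.29592667e-04, -4.40043390e+01, -1.76591223e+01,  6.31129090e-02,
        5.81574161e-02, -1.71666165e-04]), 'position': array([0.23645945, 0.57769475, 0.18989643]), 'tcp_rot': array([[-9.25379008e-01,  3.79041476e-01, -1.11835631e-03],
       [ 3.79042959e-01,  9.25377346e-01, -1.78984481e-03],
       [ 3.56476171e-04, -2.08018990e-03, -9.99997773e-01]]), 'force': array([0.0553356 , 0.2450516 , 0.18656116]), 'moment': array([-0.00274264, -0.03961637, -0.01742454]), 'opening': 0.9990656768855624}
top 436.4530180783516 [[0.023, -0.993, 0.12, 0.407], [-1.0, -0.024, -0.005, 0.043], [0.008, -0.119, -0.993, 0.976], [0.0, 0.0, 0.0, 1.0]]
scene 428.769077918615 [[-0.752, 0.361, -0.552, 0.957], [0.659, 0.383, -0.647, 0.559], [-0.022, -0.85, -0.526, 0.523], [0.0, 0.0, 0.0, 1.0]]
```

View pics/top0.png

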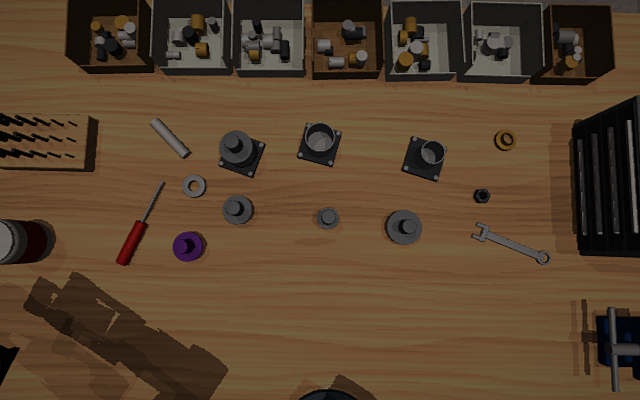

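View pics/scene0.png

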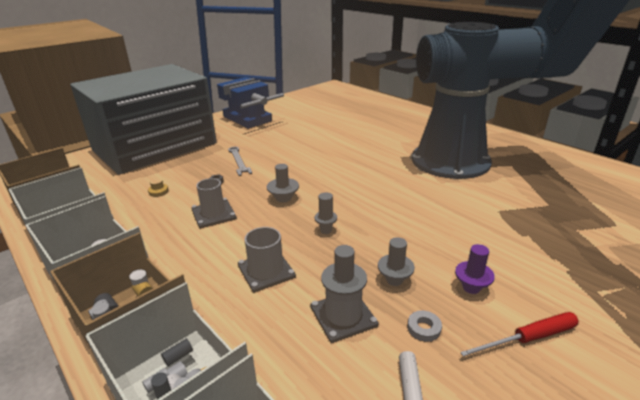

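Top view candidates, by pixel:
- **Large plug:** (404,227), wide flange.
- **Small plug:** (237,209), medium flange.
- **Spare:** (327,217), small flange.
- **Purple look-alike:** (188,246), not to be touched.
- **Tubes:** large open (320,137), small open (431,152), already closed (237,148).

I'll check the sizes and take one crop.

Run:
```python
from h import *
c=capture('top');im=c['color']
hsv=cv2.cvtColor(im,cv2.COLOR_RGB2HSV)
m=((hsv[...,1]<60)&(hsv[...,2]>45)).astype(np.uint8)*255
for n,(u,v),z in [('L',(404,227),.036),('S',(237,209),.036),('sp',(327,217),.036)]:
    w=np.zeros_like(m);cv2.circle(w,(u,v),28,255,-1)
    k,_=cv2.findContours(m&w,0,1); k=max(k,key=cv2.contourArea)
    (cx,cy),r=cv2.minEnclosingCircle(k)
    a=ray(c,cx,cy,z);b=ray(c,cx+r,cy,z);print(n,cx,cy,r,a.round(4),'diam',2e3*np.linalg.norm(a-b))
for n,(u,v) in [('TL',(320,137)),('TS',(431,152))]:
    w=np.zeros_like(m);cv2.circle(w,(u,v),22,255,-1)
    k,_=cv2.findContours(m&w,0,1); k=max(k,key=cv2.contourArea)
    (cx,cy),r=cv2.minEnclosingCircle(k);a=ray(c,cx,cy,.08);b=ray(c,cx+r,cy,.08);print(n,cx,cy,r,a.round(4),'diam',2e3*np.linalg.norm(a-b))
crop=np.clip(cv2.resize(im[110:260,205:460],None,fx=3,fy=3,interpolation=cv2.INTER_CUBIC).astype(float)*1.8,0,255).astype(np.uint8)
mm=cv2.resize(m[110:260,205:460],None,fx=1,fy=1)
save('crop1',crop)
```

```text
L 404.0 227.0 17.49295425415039 [ 0.4509 -0.155   0.036 ] diam 75.4283374723154
S 236.7926788330078 209.2073211669922 14.709920883178711 [0.4806 0.2059 0.036 ] diam 63.34412567106755
sp 327.48480224609375 217.7395477294922 10.846007347106934 [0.4669 0.0101 0.036 ] diam 46.748644464840595
TL 321.70587158203125 133.5 18.355619430541992 [0.6408 0.0273 0.08  ] diam 77.18690420072093
TS 433.6460266113281 151.1504364013672 13.03262710571289 [ 0.6089 -0.2081  0.08  ] diam 54.75724886638481
```

View pics/crop1.png

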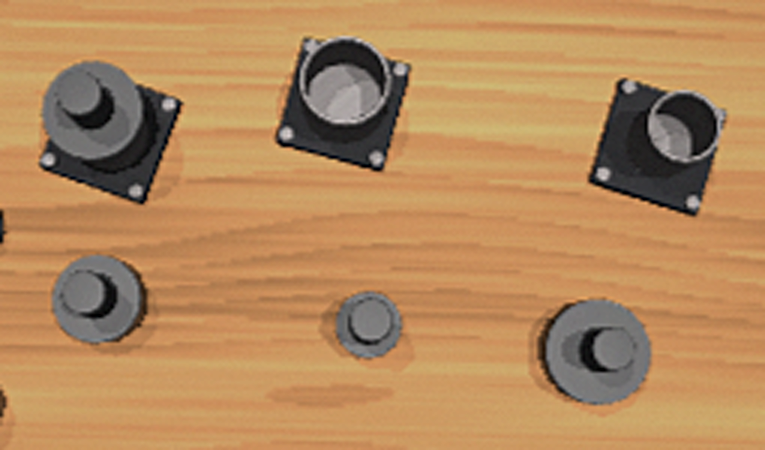

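Flange sizes come out at 75, 63 and 47 mm, matching the description, so the crop confirms the choice. Large tube rim is at about (320,137) and the small one at (433,152). I'll start with the small plug and go above it at the current height.

>>> move_arm --linear '[[-3,-2,0],[-6,-4.1,0],[-9.5,-6.5,0],[-13,-8.9,0],[-16.5,-11.3,0],[-20,-13.7,0],[-23.5,-16.1,0],[-27,-18.5,0],[-30.5,-20.9,0],[-34,-23.3,0],[-36.7,-25.2,0],[-36.7,-25.2,0]]' --angular '[[0,0,0],[0,0,0],[0,0,0],[0,0,0],[0,0,0],[0,0,0],[0,0,0],[0,0,0],[0,0,0],[0,0,0],[0,0,0],[0,0,0]]' --fingers '[-1,-1,-1,-1,-1,-1,-1,-1,-1,-1,-1,-1]'

```text
time_s: 1.15
position: [0.4856, 0.1999, 0.1905]
tcp_rot: [[-0.923, 0.385, 0.003], [0.385, 0.923, -0.004], [-0.004, -0.002, -1.0]]
force: [0.8, 1.2, 1.5]
opening: 1.0
```

```bash
cat > w.py <<'E'
from h import *
import sys
s=read_state();c=capture('wrist');save(sys.argv[1],c['color'])
print(s['time_s'],s['position'].round(4),s['tcp_rot'].round(4).tolist(),s['opening'],s['force'].round(2))
print(c['hand_eye'].round(3).tolist(),c['fx'])
for a in sys.argv[2:]:
    p=np.array(eval(a));print(a,proj(c,p,s).round(1))
E
python3 w.py w1 ".4806,.2059,.036" ".4806,.2059,.086"
```

```text
1.15 [0.4856 0.1999 0.1905] [[-0.9228, 0.3852, 0.0032], [0.3852, 0.9228, -0.0038], [-0.0044, -0.0022, -1.0]] 1.0003891066319113 [0.77 1.24 1.47]
[[-0.001, -0.969, -0.245, 0.066], [1.0, -0.001, 0.0, 0.001], [-0.0, -0.245, 0.969, -0.194], [0.0, 0.0, 0.0, 1.0]] 310.413686510009
.4806,.2059,.036 [323.3 174.1]
.4806,.2059,.086 [323.7 182.8]
```

View pics/w1.png

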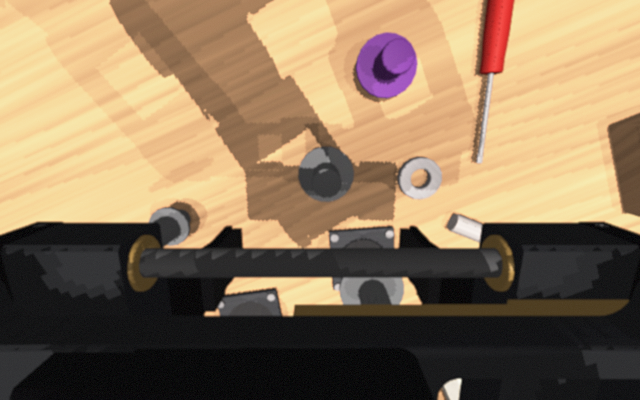

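The plug sits at flange (325,174), within 2 mm of the prediction, with purple clear of it at (387,65). Next I descend and grip.

>>> move_arm --linear '[[0.7,0.5,2],[0.7,0.5,5],[0.7,0.5,8],[0.7,0.5,11],[0.7,0.5,13],[0.7,0.5,14.4],[0.7,0.5,14.4],[0.7,0.5,14.4],[0.7,0.5,14.4],[0.7,0.5,14.4],[0.7,0.5,14.4],[0.7,0.5,14.4]]' --angular '[[0,0,0],[0,0,0],[0,0,0],[0,0,0],[0,0,0],[0,0,0],[0,0,0],[0,0,0],[0,0,0],[0,0,0],[0,0,0],[0,0,0]]' --fingers '[-1,-1,-1,-1,-1,-1,-1,-1,1,1,1,1]'

```text
time_s: 2.2
position: [0.4792, 0.2098, 0.0473]
tcp_rot: [[-0.923, 0.385, 0.002], [0.385, 0.923, -0.001], [-0.003, -0.0, -1.0]]
force: [-0.6, -1.1, 0.6]
opening: 0.781
```

>>> move_arm --linear '[[0,0,0],[0,0,0],[0,0,0],[0,0,0],[0,0,0],[0,0,0]]' --angular '[[0,0,0],[0,0,0],[0,0,0],[0,0,0],[0,0,0],[0,0,0]]' --fingers '[1,1,1,1,1,1]'

```text
time_s: 2.7
position: [0.4791, 0.2098, 0.0473]
tcp_rot: [[-0.923, 0.385, 0.002], [0.385, 0.923, -0.001], [-0.002, -0.0, -1.0]]
force: [0.1, -0.2, 0.3]
opening: 0.335
```

>>> move_arm --linear '[[0,0,0],[0,0,-2],[0,0,-5],[0,0,-8],[0,0,-11],[0,0,-14],[0,0,-15.5],[0,0,-15.5],[0,0,-15.5]]' --angular '[[0,0,0],[0,0,0],[0,0,0],[0,0,0],[0,0,0],[0,0,0],[0,0,0],[0,0,0],[0,0,0]]' --fingers '[1,1,1,1,1,1,1,1,1]'

```text
time_s: 3.45
position: [0.4788, 0.21, 0.2025]
tcp_rot: [[-0.923, 0.385, 0.003], [0.385, 0.923, -0.001], [-0.003, 0.0, -1.0]]
force: [-0.5, 0.5, -0.8]
opening: 0.329
```

Run:
```python
from h import *
s=read_state();R=s['tcp_rot'];print(s['position'],s['opening'],s['force'])
c=capture('top')
for n,uv in [('TL',(320,137.2)),('TS',(433.3,152))]:
    p=ray(c,*uv,.08);print(n,p,'tool shift cm',100*R.T@(p-s['position']))
```

```text
[0.47882887 0.20997594 0.20250063] 0.32869447789378936 [-0.52251916  0.49961555 -0.77529896]
TL [0.63280373 0.03069467 0.08      ] tool shift cm [-21.07028183 -10.62522584  12.31714953]
TS [ 0.60709235 -0.20731785  0.08      ] tool shift cm [-27.85604223 -33.58308957  12.3343978 ]
```

>>> move_arm --linear '[[-2,-1.7,0],[-4.7,-4,0],[-7.5,-6.5,0],[-10.3,-8.9,0],[-13,-11.2,0],[-15.8,-13.6,0],[-18.6,-16,0],[-21.4,-18.4,0],[-24.2,-20.8,0],[-26.5,-22.8,0],[-27.9,-24,0],[-27.9,-24,0]]' --angular '[[0,0,0],[0,0,0],[0,0,0],[0,0,0],[0,0,0],[0,0,0],[0,0,0],[0,0,0],[0,0,0],[0,0,0],[0,0,0],[0,0,0]]' --fingers '[1,1,1,1,1,1,1,1,1,1,1,1]'

```text
time_s: 4.5
position: [0.6436, -0.1236, 0.1984]
tcp_rot: [[-0.921, 0.389, -0.002], [0.389, 0.921, -0.002], [0.001, -0.003, -1.0]]
force: [-0.3, 0.1, -0.5]
opening: 0.328
```

>>> move_arm --linear '[[0,0,0],[0,0,0]]' --angular '[[0,0,0],[0,0,0]]' --fingers '[1,1]'

```text
time_s: 4.67
position: [0.6418, -0.1232, 0.1954]
tcp_rot: [[-0.921, 0.389, -0.008], [0.389, 0.921, -0.0], [0.007, -0.003, -1.0]]
force: [-0.6, 0.8, -1.0]
opening: 0.331
```

```bash
python3 w.py w2 ".607,-.2073,.08"
```

```text
4.6667 [ 0.6418 -0.1232  0.1954] [[-0.9211, 0.3892, -0.0077], [0.3892, 0.9211, -0.0004], [0.007, -0.0034, -1.0]] 0.3311971446039762 [-0.56  0.76 -1.04]
[[-0.001, -0.969, -0.245, 0.066], [1.0, -0.001, 0.0, 0.001], [-0.0, -0.245, 0.969, -0.194], [0.0, 0.0, 0.0, 1.0]] 310.413686510009
.607,-.2073,.08 [230.9 189.3]
```

View pics/w2.png

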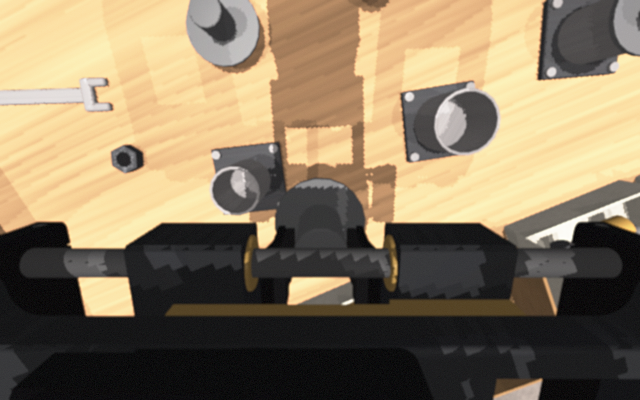

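Run:
```python
from h import *
s=read_state();c=capture('wrist');im=c['color'];R=s['tcp_rot']
g=cv2.cvtColor(im,cv2.COLOR_RGB2GRAY)
def rim(cx,cy,r,D,z):  # radial outermost strong edge, fit ellipse
    b=cv2.GaussianBlur(g,(3,3),0).astype(float)
    best=None
    e=cv2.Canny(g,60,150); ys,xs=np.nonzero(e)
    ctr=np.array([cx,cy],float)
    P0=ray(c,cx,cy,z,s)
    W=np.array([ray(c,x,y,z,s)[:2] for x,y in zip(xs,ys) if np.hypot(x-cx,y-cy)<1.5*r])
    # vote on circle of known diameter in the rim plane
    best=(0,)
    for dx in np.arange(-.008,.0081,.0005):
        for dy in np.arange(-.008,.0081,.0005):
            q=P0[:2]+[dx,dy];d=np.hypot(*(W-q).T)
            n=(abs(d-D/2)<.0009).sum()
            if n>best[0]: best=(n,q)
    return best
for n,a in dict(TSo=(235,190,25,.052,.08),TSi=(235,190,25,.046,.08),TLo=(465,121,32,.064,.08),TLi=(465,121,32,.058,.08)).items():
    k,q=rim(*a);print(n,k,q,proj(c,np.append(q,.08),s).round(1))
# predicted held flange outline (r=32mm), knob centre at grasp point offset +? TCP above flange top
zf=.0473-.036 # TCP was this far above flange top when gripped
for ox in(-.004,0,.004):
    pts=[s['position']+R@np.array([ox+.032*np.cos(t),.032*np.sin(t),zf]) for t in np.linspace(0,6.28,60)]
    u=np.array([proj(c,p,s) for p in pts]);print(ox,'top v',u[:,1].min().round(1),'u',u[:,0].min().round(1),u[:,0].max().round(1))
save('crop2',np.clip(cv2.resize(im[140:250,190:400],None,fx=3.5,fy=3.5,interpolation=cv2.INTER_CUBIC).astype(float)*1.6,0,255).astype(np.uint8))
```

```text
TSo 100 [ 0.61013212 -0.20528383] [233.5 191.2]
TSi 104 [ 0.61013212 -0.20478383] [233.9 191. ]
TLo 115 [0.63659019 0.03310785] [465.9 122.3]
TLi 148 [0.63659019 0.03260785] [465.4 122.5]
-0.004 top v 179.4 u 273.5 365.6
0 top v 173.5 u 273.3 365.8
0.004 top v 167.5 u 273.1 366.0
```

View pics/crop2.png

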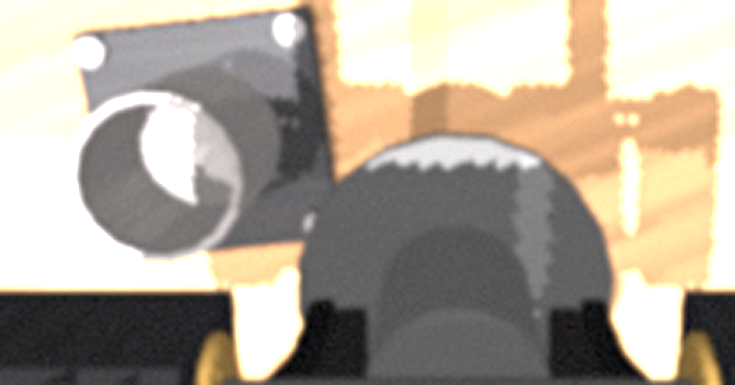

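The small tube rim centre measures (234,191) in the wrist view, and the held flange is centred at u=320. The plug is offset about -2.8 mm in tool x. I'll move over the tube until the nose is just above the rim.

>>> move_arm --linear '[[0.1,-2,0],[0.1,-4.5,0],[0.1,-7,0],[0.1,-8.9,0],[0.1,-8.9,1],[0.1,-8.9,2.5],[0.1,-8.9,4],[0.1,-8.9,5],[0.1,-8.9,5.5],[0.1,-8.9,5.5],[0.1,-8.9,5.5],[0.1,-8.9,5.5]]' --angular '[[-0.003,-0.007,0],[-0.003,-0.007,0],[-0.003,-0.007,0],[-0.003,-0.007,0],[-0.003,-0.007,0],[-0.003,-0.007,0],[-0.003,-0.007,0],[-0.003,-0.007,0],[-0.003,-0.007,0],[-0.003,-0.007,0],[-0.003,-0.007,0],[-0.003,-0.007,0]]' --fingers '[1,1,1,1,1,1,1,1,1,1,1,1]'

```text
time_s: 5.77
position: [0.6073, -0.2038, 0.143]
tcp_rot: [[-0.922, 0.387, 0.003], [0.387, 0.922, -0.001], [-0.004, -0.0, -1.0]]
force: [-0.6, -0.8, -1.0]
opening: 0.33
```

Run:
```python
from h import *
s=read_state();print(s['position'],s['tcp_rot'][:,2],s['force'])
out=[]
c=capture('scene');u=proj(c,np.array([.609,-.206,.085])).astype(int);print(u)
save('sc1',np.clip(cv2.resize(c['color'][max(0,u[1]-50):u[1]+50,u[0]-60:u[0]+60],None,fx=6,fy=6,interpolation=cv2.INTER_CUBIC)*1.0,0,255).astype(np.uint8))
```

```text
[ 0.6072676  -0.20376131  0.14296517] [ 0.00339022 -0.00149335 -0.99999314] [-0.61166182 -0.8290286  -1.03289813]
[207 181]
```

View pics/sc1.png

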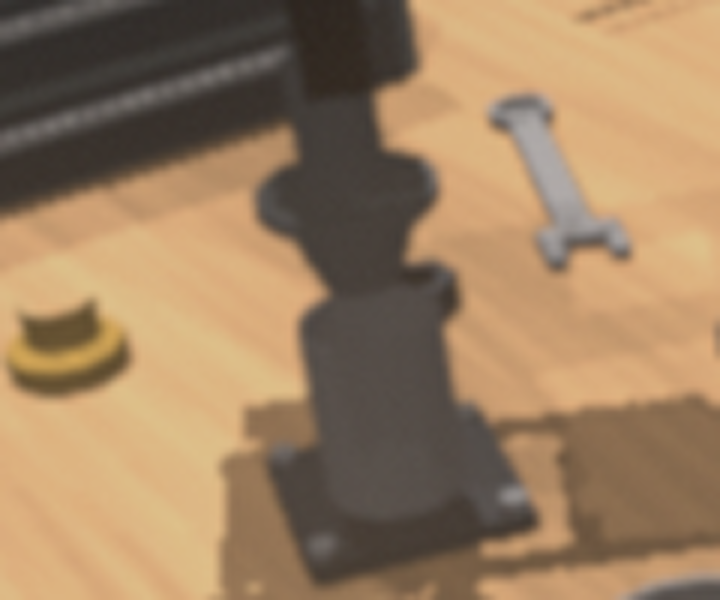

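The scene crop shows the plug upright, but its flange centre at crop (348,195) looks left of the mouth axis at (381,295). I'll put a number on that.

Run:
```python
from h import *
s=read_state();R=s['tcp_rot'];c=capture('scene')
o=np.array([147,131])
f=lambda p:((proj(c,p)-o)*6+3).round(0)
def circ(ctr,r):
    P=np.array([f(ctr+r*np.array([np.cos(t),np.sin(t),0])) for t in np.linspace(0,6.28,90)]);return P.min(0),P.max(0)
for T in([.6101,-.205,.08],[.607,-.2073,.08]): print('rim',T,circ(np.array(T),.026))
for ox in(0,-.0028,-.006):
    print('flange',ox,circ(s['position']+R@np.array([ox,0,.0113]),.032), 'under',circ(s['position']+R@np.array([ox,0,.0173]),.032))
```

```text
rim [0.6101, -0.205, 0.08] (array([290., 287.]), array([438., 358.]))
rim [0.607, -0.2073, 0.08] (array([295., 282.]), array([443., 352.]))
flange 0 (array([255., 149.]), array([443., 232.])) under (array([258., 165.]), array([446., 247.]))
flange -0.0028 (array([247., 151.]), array([435., 233.])) under (array([250., 166.]), array([438., 249.]))
flange -0.006 (array([237., 152.]), array([426., 234.])) under (array([240., 167.]), array([428., 250.]))
```

>>> move_arm --linear '[[0.25,-0.1,0],[0.25,-0.1,0.6],[0.25,-0.1,1.2],[0.25,-0.1,1.8],[0.25,-0.1,2.4],[0.25,-0.1,2.8],[0.25,-0.1,2.8],[0.25,-0.1,2.8],[0.25,-0.1,2.8]]' --angular '[[0,0,0],[0,0,0],[0,0,0],[0,0,0],[0,0,0],[0,0,0],[0,0,0],[0,0,0],[0,0,0]]' --fingers '[1,1,1,1,1,1,1,1,1]'

```text
time_s: 6.62
position: [0.6048, -0.2041, 0.1151]
tcp_rot: [[-0.922, 0.388, 0.004], [0.388, 0.922, -0.002], [-0.004, -0.0, -1.0]]
force: [-0.3, -0.2, -0.9]
opening: 0.33
```

>>> move_arm --linear '[[0,0,0.2],[0,0,0.4],[0,0,0.6],[0,0,0.6]]' --angular '[[0,0,0],[0,0,0],[0,0,0],[0,0,0]]' --fingers '[1,1,1,1]'

```text
time_s: 6.95
position: [0.6048, -0.204, 0.1088]
tcp_rot: [[-0.922, 0.388, 0.004], [0.388, 0.922, -0.002], [-0.004, 0.0, -1.0]]
force: [0.8, -0.5, -0.5]
opening: 0.326
```

No contact at full stem depth, so I continue home.

>>> move_arm --linear '[[0,0,0.2],[0,0,0.4],[0,0,0.6],[0,0,0.8],[0,0,0.9],[0,0,1.0],[0,0,1.1],[0,0,1.1],[0,0,1.1]]' --angular '[[0,0,0],[0,0,0],[0,0,0],[0,0,0],[0,0,0],[0,0,0],[0,0,0],[0,0,0],[0,0,0]]' --fingers '[1,1,1,1,1,1,1,1,1]'

```text
time_s: 7.7
position: [0.6048, -0.204, 0.0978]
tcp_rot: [[-0.922, 0.388, 0.004], [0.388, 0.922, -0.002], [-0.004, 0.0, -1.0]]
force: [1.1, -0.0, -0.7]
opening: 0.329
```

>>> move_arm --linear '[[0,0,0.1],[0,0,0.2],[0,0,0.3],[0,0,0.3]]' --angular '[[0,0,0],[0,0,0],[0,0,0],[0,0,0]]' --fingers '[1,1,1,1]'

```text
time_s: 8.03
position: [0.6058, -0.2049, 0.0971]
tcp_rot: [[-0.922, 0.388, 0.006], [0.388, 0.922, -0.003], [-0.007, -0.001, -1.0]]
force: [-1.4, -1.0, 8.9]
opening: 0.332
```

The plug is seated: 9 N reaction at the expected height. I release and lift.

>>> move_arm --linear '[[0,0,0],[0,0,0],[0,0,0],[0,0,0],[0,0,0],[0,0,-1],[0,0,-3],[0,0,-6],[0,0,-9],[0,0,-10],[0,0,-10]]' --angular '[[0,0,0],[0,0,0],[0,0,0],[0,0,0],[0,0,0],[0,0,0],[0,0,0],[0,0,0],[0,0,0],[0,0,0],[0,0,0]]' --fingers '[-1,-1,-1,-1,-1,-1,-1,-1,-1,-1,-1]'

```text
time_s: 8.95
position: [0.6075, -0.2057, 0.2013]
tcp_rot: [[-0.922, 0.388, 0.013], [0.387, 0.922, -0.007], [-0.015, -0.002, -1.0]]
force: [-0.3, -0.1, 0.8]
opening: 0.979
```

>>> move_arm --linear '[[3,-0.3,0],[6.5,-0.6,0],[10,-0.9,0],[13,-1.2,0],[16.2,-1.4,0],[16.2,-1.4,0],[16.2,-1.4,0]]' --angular '[[-0.003,0.006,0],[-0.003,0.006,0],[-0.003,0.006,0],[-0.003,0.006,0],[-0.003,0.006,0],[-0.003,0.006,0],[-0.003,0.006,0]]' --fingers '[-1,-1,-1,-1,-1,-1,-1]'

```text
time_s: 9.53
position: [0.4502, -0.1544, 0.1977]
tcp_rot: [[-0.922, 0.388, 0.006], [0.388, 0.922, -0.0], [-0.005, 0.002, -1.0]]
force: [0.4, -0.5, 0.4]
opening: 0.999
```

```bash
python3 w.py w3 ".451,-.155,.036" ".451,-.155,.086"
```

```text
9.5333 [ 0.4502 -0.1544  0.1977] [[-0.9217, 0.3879, 0.0057], [0.3879, 0.9217, -0.0], [-0.0053, 0.0022, -1.0]] 0.9994484663118949 [ 0.44 -0.51  0.39]
[[-0.001, -0.969, -0.245, 0.066], [1.0, -0.001, 0.0, 0.001], [-0.0, -0.245, 0.969, -0.194], [0.0, 0.0, 0.0, 1.0]] 310.413686510009
.451,-.155,.036 [319.3 179.7]
.451,-.155,.086 [319.3 189.1]
```

View pics/w3.png

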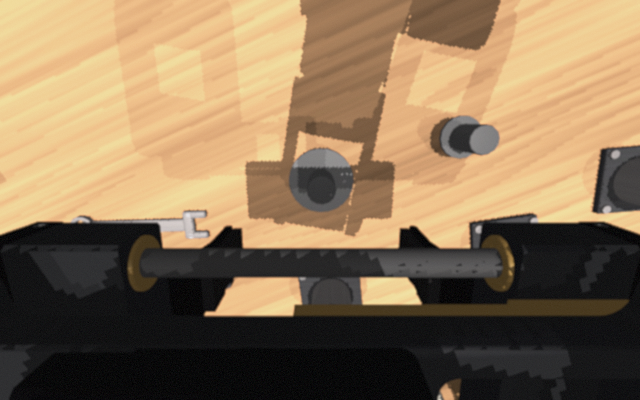

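Large plug: flange at (321,179), knob at (320,187), both as predicted. I descend and grip.

>>> move_arm --linear '[[0.1,0.1,2],[0.1,0.1,5],[0.1,0.1,8],[0.1,0.1,11],[0.1,0.1,13],[0.1,0.1,14.5],[0.1,0.1,15],[0.1,0.1,15],[0.1,0.1,15],[0.1,0.1,15],[0.1,0.1,15]]' --angular '[[0.002,0.005,0],[0.002,0.005,0],[0.002,0.005,0],[0.002,0.005,0],[0.002,0.005,0],[0.002,0.005,0],[0.002,0.005,0],[0.002,0.005,0],[0.002,0.005,0],[0.002,0.005,0],[0.002,0.005,0]]' --fingers '[-1,-1,-1,-1,-1,-1,-1,-1,-1,1,1]'

```text
time_s: 10.5
position: [0.454, -0.1552, 0.0492]
tcp_rot: [[-0.922, 0.388, 0.005], [0.388, 0.922, -0.003], [-0.006, -0.001, -1.0]]
force: [-0.6, -1.6, 0.7]
opening: 0.922
```

>>> move_arm --linear '[[0,0,0],[0,0,0],[0,0,0],[0,0,0],[0,0,0],[0,0,0],[0,0,0],[0,0,0],[0,0,0]]' --angular '[[0,0,0],[0,0,0],[0,0,0],[0,0,0],[0,0,0],[0,0,0],[0,0,0],[0,0,0],[0,0,0]]' --fingers '[1,1,1,1,1,1,1,1,1]'

```text
time_s: 11.25
position: [0.454, -0.1551, 0.0492]
tcp_rot: [[-0.922, 0.388, 0.005], [0.388, 0.922, -0.003], [-0.006, -0.001, -1.0]]
force: [-0.8, -0.3, -0.8]
opening: 0.325
```

>>> move_arm --linear '[[0,0,-2],[0,0,-5],[0,0,-8],[0,0,-11],[0,0,-14],[0,0,-15.5],[0,0,-15.5],[0,0,-15.5]]' --angular '[[0,0,0],[0,0,0],[0,0,0],[0,0,0],[0,0,0],[0,0,0],[0,0,0],[0,0,0]]' --fingers '[1,1,1,1,1,1,1,1]'

```text
time_s: 11.92
position: [0.4531, -0.1546, 0.2043]
tcp_rot: [[-0.922, 0.388, 0.006], [0.388, 0.922, -0.003], [-0.007, -0.001, -1.0]]
force: [0.2, 0.3, -2.0]
opening: 0.326
```

>>> move_arm --linear '[[-1.5,2.5,0],[-3.5,5.5,0],[-5.5,8.5,0],[-7.5,11.5,0],[-9.3,13.6,0],[-9.6,14.3,0],[-9.6,14.3,0],[-9.6,14.3,0]]' --angular '[[0.001,0.006,0],[0.001,0.006,0],[0.001,0.006,0],[0.001,0.006,0],[0.001,0.006,0],[0.001,0.006,0],[0.001,0.006,0],[0.001,0.006,0]]' --fingers '[1,1,1,1,1,1,1,1]'

```text
time_s: 12.58
position: [0.5949, -0.0595, 0.2022]
tcp_rot: [[-0.922, 0.387, -0.006], [0.387, 0.922, -0.001], [0.005, -0.003, -1.0]]
force: [0.0, 0.2, -2.6]
opening: 0.324
```

Run:
```python
from h import *
s=read_state();c=capture('wrist');im=c['color'];R=s['tcp_rot']
print(s['position'],R.round(4).tolist(),s['force'])
zf=.0492-.036
for ox in(-.003,0,.003):
    u=np.array([proj(c,s['position']+R@np.array([ox+.038*np.cos(t),.038*np.sin(t),zf]),s) for t in np.linspace(0,6.28,60)]);print(ox,'top v',u[:,1].min().round(1),'u',u[:,0].min().round(1),u[:,0].max().round(1))
t=np.array([.6336,.0329,.08]);u=proj(c,t,s);print('tube',u,'shift cm',100*R.T@(t-s['position']))
print('tube by wrist (biased)',proj(c,t+[.0027,-.0001,0],s))
save('crop3',np.clip(cv2.resize(im[110:260,240:480],None,fx=3.3,fy=3.3,interpolation=cv2.INTER_CUBIC).astype(float)*1.6,0,255).astype(np.uint8))
```

```text
[ 0.59487077 -0.05953922  0.20220903] [[-0.9221, 0.3869, -0.0061], [0.3869, 0.9221, -0.001], [0.0052, -0.0032, -1.0]] [ 0.02763122  0.21602399 -2.62323321]
-0.003 top v 168.6 u 265.3 373.8
0 top v 164.1 u 265.1 374.0
0.003 top v 159.6 u 264.9 374.2
tube [416.72730911 187.04197213] shift cm [-0.05881844 10.06201889 12.18820728]
tube by wrist (biased) [417.46486869 189.4257596 ]
```

View pics/crop3.png

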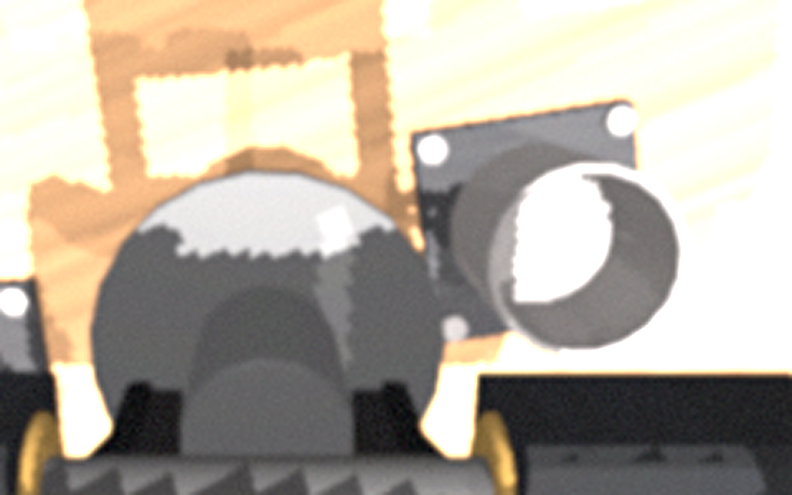

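Flange top at v=161 gives a plug offset of about +2.2 mm in tool x; the tube rim centre is at (417,187), as predicted. I move over the tube and down to the rim.

>>> move_arm --linear '[[-0.1,2.5,0],[-0.2,5.5,0],[-0.2,8.5,0],[-0.2,10,0],[-0.2,10,1],[-0.2,10,2.5],[-0.2,10,4],[-0.2,10,5],[-0.2,10,5.9],[-0.2,10,5.9],[-0.2,10,5.9],[-0.2,10,5.9]]' --angular '[[-0.002,-0.006,0],[-0.002,-0.006,0],[-0.002,-0.006,0],[-0.002,-0.006,0],[-0.002,-0.006,0],[-0.002,-0.006,0],[-0.002,-0.006,0],[-0.002,-0.006,0],[-0.002,-0.006,0],[-0.002,-0.006,0],[-0.002,-0.006,0],[-0.002,-0.006,0]]' --fingers '[1,1,1,1,1,1,1,1,1,1,1,1]'

```text
time_s: 13.63
position: [0.6355, 0.0307, 0.1441]
tcp_rot: [[-0.922, 0.388, 0.002], [0.388, 0.922, -0.002], [-0.003, -0.001, -1.0]]
force: [-0.0, 0.5, -2.0]
opening: 0.321
```

Run:
```python
from h import *
s=read_state();R=s['tcp_rot'];print(s['position'],R[:,2])
t=np.array([.6336,.0329,.08]);p=s['position']+R@np.array([.0022,0,.0492]);print('nose',p,'plug->tube tool cm',100*R.T@(t-p))
```

```text
[0.6354948  0.03070772 0.14405232] [ 0.00223574 -0.00201391 -0.99999547]
nose [0.63357738 0.03146276 0.09484629] plug->tube tool cm [0.05793488 0.13479446 1.48433765]
```

Within about 1.5 mm; I correct by (0.1, 0.1) cm and insert to full stem, watching the force.

>>> move_arm --linear '[[0.1,0.1,0],[0.1,0.1,0.6],[0.1,0.1,1.2],[0.1,0.1,1.8],[0.1,0.1,2.4],[0.1,0.1,2.8],[0.1,0.1,2.8],[0.1,0.1,2.8]]' --angular '[[0,0,0],[0,0,0],[0,0,0],[0,0,0],[0,0,0],[0,0,0],[0,0,0],[0,0,0]]' --fingers '[1,1,1,1,1,1,1,1]'

```text
time_s: 14.3
position: [0.6348, 0.032, 0.1155]
tcp_rot: [[-0.922, 0.388, 0.001], [0.388, 0.922, -0.002], [-0.002, -0.001, -1.0]]
force: [0.5, -0.9, -2.1]
opening: 0.321
```

>>> move_arm --linear '[[0,0,0.2],[0,0,0.4],[0,0,0.6],[0,0,0.6]]' --angular '[[0,0,0],[0,0,0],[0,0,0],[0,0,0]]' --fingers '[1,1,1,1]'

```text
time_s: 14.63
position: [0.635, 0.0321, 0.1093]
tcp_rot: [[-0.922, 0.388, 0.002], [0.388, 0.922, -0.002], [-0.002, -0.001, -1.0]]
force: [0.4, 0.5, -2.6]
opening: 0.324
```

Free so far. Next: home at about z = 0.099, with a light press.

>>> move_arm --linear '[[0,0,0.2],[0,0,0.4],[0,0,0.6],[0,0,0.8],[0,0,0.9],[0,0,1.0],[0,0,1.1],[0,0,1.2],[0,0,1.2]]' --angular '[[0,0,0],[0,0,0],[0,0,0],[0,0,0],[0,0,0],[0,0,0],[0,0,0],[0,0,0],[0,0,0]]' --fingers '[1,1,1,1,1,1,1,1,1]'

```text
time_s: 15.38
position: [0.6366, 0.0316, 0.0991]
tcp_rot: [[-0.922, 0.388, 0.005], [0.388, 0.922, -0.003], [-0.006, -0.0, -1.0]]
force: [0.6, -0.3, 6.3]
opening: 0.322
```

>>> move_arm --linear '[[0,0,0],[0,0,0],[0,0,0],[0,0,0],[0,0,0],[0,0,-1],[0,0,-3],[0,0,-6],[0,0,-9],[0,0,-12],[0,0,-12]]' --angular '[[0,0,0],[0,0,0],[0,0,0],[0,0,0],[0,0,0],[0,0,0],[0,0,0],[0,0,0],[0,0,0],[0,0,0],[0,0,0]]' --fingers '[-1,-1,-1,-1,-1,-1,-1,-1,-1,-1,-1]'

```text
time_s: 16.3
position: [0.6403, 0.0316, 0.2271]
tcp_rot: [[-0.921, 0.388, 0.019], [0.388, 0.922, -0.004], [-0.019, 0.004, -1.0]]
force: [-0.2, -0.6, 0.7]
opening: 0.984
```

>>> move_arm --linear '[[3,3,0],[6,6,0],[8,8.5,0],[10,11,0],[12,13.5,0],[14,16,0],[14,18,0],[14,20,0],[14,20,0],[14,20,0],[14,20,0]]' --angular '[[0,0,0],[0,0,0],[0,0,0],[0,0,0],[0,0,0],[0,0,0],[0,0,0],[0,0,0],[0,0,0],[0,0,0],[0,0,0]]' --fingers '[-1,-1,-1,-1,-1,-1,-1,-1,-1,-1,-1]'

```text
time_s: 17.22
position: [0.5884, 0.2695, 0.2249]
tcp_rot: [[-0.922, 0.388, 0.018], [0.388, 0.922, -0.005], [-0.019, 0.002, -1.0]]
force: [0.4, -0.3, 0.9]
opening: 0.995
```

Run:
```python
from h import *
s=read_state();print(s['time_s'],s['position'],s['force'],s['opening'])
t=capture('top')['color'];c=capture('scene')
a=cv2.resize(t[90:270,200:470],(780,520))[:, :]
b=cv2.resize(c['color'][120:340,130:430],None,fx=1,fy=1)
sc=capture('top')
for n,q in(('L',[.6336,.0329]),('S',[.6074,-.2051])): 
    for z in (.086,.136): print(n,z,proj(sc,np.array(q+[z])).round(1),proj(c,np.array(q+[z])).round(1))
im=np.hstack([cv2.resize(t[90:270,290:470],(400,400)),cv2.resize(c['color'][130:310,150:330],(400,400))])
save('fin',np.clip(im*1.5,0,255).astype(np.uint8))
```

```text
17.2167 [0.58835505 0.2695399  0.22487035] [ 0.3579481  -0.25363132  0.8668799 ] 0.9954582819275456
L 0.086 [319.  136.1] [262.1 233.8]
L 0.136 [319.5 129.8] [259.5 209.7]
S 0.086 [433.  151.2] [207.9 181.2]
S 0.136 [440.1 145.8] [204.2 160.1]
```

View pics/fin.png

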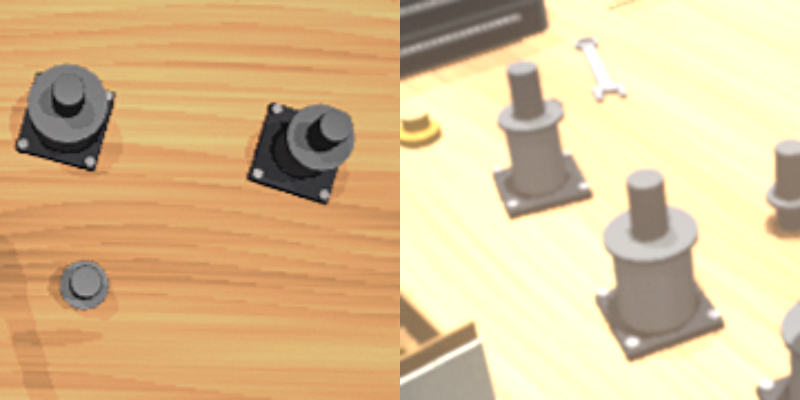

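Both flanges rest on their rims with the plugs upright: large flange at top pixel (320,137), small at (434,152), as predicted. The spare has not moved, and the arm is clear.

```bash
python3 -c "
from rig import hand_in
print(hand_in())"
```

```text
the job is handed in; nothing more can be done
None
```

Both open tubes are closed: the small plug (64 mm flange) is in the small tube and the large plug (76 mm flange) is in the large one. The job was handed in at about 17 s of the 69 s allowed, with no verdict reported.

- **Seating:** each plug slid in without contact, then stopped at its expected home height with a light reaction (9 N small, 6 N large). I then released both and moved the arm clear.
- **Final pictures:** both plugs stand upright with flanges on the rims. Flange centres were within about 1.5 pixels (2–3 mm) of where they should be. I did not move the spare, the purple plug or the closed tube.
- **Disagreement:** the top, wrist and scene cameras differed by 2–4 mm on the tube positions. I set out on a compromise, and the free insertion of the small plug bore it out. I used the same correction for the large tube.

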